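# Pack the tins into the gated caddy

### The job

Pack up the yellow caddy: lift the bombilla out of its tray and lay it on the orange plate, turn the knob on the lid to the green mark so that the gate sinks, and push every tin on the table up the ramp and over the lip until it lies flat inside the tray. When all the tins are in, turn the knob to the red mark so that the gate stands up behind them, and leave the gourd and the jar where they are.

Things in the scene. Friction and masses are not known exactly. Their poses are not given: they have to be found in the camera images.
- caddy: Yellow plastic caddy, fixed. Origin on the table surface (z = 0) below the centre of its open-topped tray; items enter along its +y. Along y in its frame (mm): ramp -235..-125, lip -125..-97, tray -97..97, closed rear box 97..217, 75 mm high, with the knob on its lid. Side walls at x = +-102..107, y = -125..97, are 40 mm high.
- tray_floor (a point): Centre of the tray's flat floor, 8 mm above the table, axes as the caddy's. The tray is open on top, clear inside 204 mm along x and 194 mm along y, so four tins would fit as 2 x 2.
- lip_mid (a point): Middle of the top of the flat lip at the tray's entrance (caddy y = -111), 16 mm above the table and 8 mm above the tray floor; 28 mm wide along y, 204 mm long along x; axes as the caddy's.
- ramp_foot (a point): Middle of the foot of the grey ramp, at table level (caddy y = -235). The ramp is 204 mm wide, has no rails and rises 16 mm over 110 mm towards +y, up to the lip.
- selector (a joint): Knob on the rear lid, vertical axis, rad, growing counter-clockwise seen from above. Three clicks (detents), each with a dot on the lid: -0.7 green = gate down, 0 white = half up, +0.7 red = gate up. The white-striped end of its bar points at the dot. Takes at most about 0.1 N m, settles in the nearest click when let go; end stops +-0.82.
- selector_grip (a point): Centre of the knob's grip bar, on the turning axis (caddy x = 0, y = 160, 102 mm above the table). The bar is 14 mm thick, 50 mm long, 30 mm high (87 to 117 mm above the table), on a 54 mm disc; the y axis runs along the bar (pointer end at -y), x across it; the frame turns with the knob and agrees with the caddy's at value 0.
- gate (a joint): Orange gate, a 196 x 6 mm plate sliding vertically in the middle of the lip (caddy y = -111), driven by the knob only; value in m: -0.011 sunk flush in the lip, 0 half up, +0.011 fully up (21 mm above the lip). Raised, it bars the way of the tins.
- bombilla_mid (a point): Steel bombilla (metal drinking straw) 141 mm long, 9 mm thick, 45 g, with a flat 20 x 30 mm strainer at its +x end; the point is mid-length on its axis, its x axis runs along the straw. It starts lying on the tray floor, about in the middle.
- plate: Round orange melamine plate, loose, 164 mm across, 18 mm high, on the table beside the caddy; origin at the centre of its underside.
- gourd: Calabash gourd in a steel stand, 90 mm across, 122 mm high; origin at the centre of its underside. To be left alone.
- jar: Clip-top glass jar, 92 mm across, 118 mm high; origin at the centre of its underside. To be left alone.
- tin1_center (a point): Centre (half-way up) of the green round tin, closed, 88 mm across and 45 mm high, about 0.2 to 0.4 kg: too wide to grasp, to be pushed. May be absent.
- tin2_center (a point): Centre (half-way up) of the red round tin, closed, 88 mm across and 45 mm high, about 0.2 to 0.4 kg: too wide to grasp, to be pushed. May be absent.
- tin3_center (a point): Centre (half-way up) of the blue round tin, closed, 88 mm across and 45 mm high, about 0.2 to 0.4 kg: too wide to grasp, to be pushed. May be absent.
Mind the look-alikes: they are no part of the job. Leave any purple look-alike of the part that bears tin3_center alone.

How it is judged:
On the way, in this order (a step that is already met when the one before it is completed fails the run):
1. the knob is turned to the green mark (gate down) (value of joint selector below -0.55 rad), for 0.2 s.
2. all tins lie flat in the tray while the gate is still down (x of tin1_center in the frame of caddy between -0.068 and 0.068 m and y of tin1_center in the frame of caddy between -0.057 and 0.063 m and z of each of tin1_center, tin2_center, tin3_center in the frame of caddy below 0.035 m and angle between each of tin1_center, tin2_center, tin3_center's own z axis and vertical below 0.08 rad and x of tin2_center in the frame of caddy between -0.068 and 0.068 m and y of tin2_center in the frame of caddy between -0.057 and 0.063 m and x of tin3_center in the frame of caddy between -0.068 and 0.068 m and y of tin3_center in the frame of caddy between -0.057 and 0.063 m and value of joint selector below -0.5 rad), for 0.2 s.
At the end, for the whole second after the job is handed in: Every tin present lies flat (within 0.08 rad) on the tray floor behind the gate, the knob is at the red mark (within 0.15 rad) with the gate up, the bombilla rests on the plate with its middle within 45 mm of the plate's centre, and all are at rest (x of tin1_center in the frame of caddy between -0.068 and 0.068 m and y of tin1_center in the frame of caddy between -0.057 and 0.063 m and z of each of tin1_center, tin2_center, tin3_center in the frame of caddy below 0.035 m and angle between each of tin1_center, tin2_center, tin3_center's own z axis and vertical below 0.08 rad and x of tin2_center in the frame of caddy between -0.068 and 0.068 m and y of tin2_center in the frame of caddy between -0.057 and 0.063 m and x of tin3_center in the frame of caddy between -0.068 and 0.068 m and y of tin3_center in the frame of caddy between -0.057 and 0.063 m and value of joint selector above 0.55 rad and value of joint gate above 0.0085 m and horizontal distance between bombilla_mid and plate below 0.045 m and z of bombilla_mid in the frame of plate below 0.04 m and contact force between bombilla and plate above 0.02 N and linear speed of each of bombilla, tin1, tin2, tin3 below 0.02 m/s); the robot touches nothing.
It fails at once if the gourd or the jar is shoved more than 3 cm (distance of any of gourd, jar from where it was at the start of the episode above 0.03 m).
It fails at once if a tin is tipped over (angle between any of tin1_center, tin2_center, tin3_center's own z axis and vertical above 0.9 rad).
Of tin1, tin2, tin3 only 2 to 3 are there at a start; the rules pass over those that are not, and their reading is None.
At some moment in a run one of tin1, tin2, tin3 may be knocked a few centimetres aside while the robot is not near it.
Once in a run the grip may slacken for a moment while it holds something.
It also fails if it takes over 210 s, if anything falls off the work surface, if the arm or the gripper's body presses on something with over 40 N, if the wrist force passes 120 N, or if a joint passes its speed limit or range.

### The arm

A 6-joint arm with a two-finger parallel gripper is mounted at the origin on the work surface. World frame = base frame: x ahead of the robot, y to its left, z up, the work surface at z = 0. Lengths are in m, angles in rad, forces in N, time in s.
With the tool pointing down it reaches from about 0.35 to 0.95 m from the base axis. Payload 17.4 kg.
Tool frame: the origin (TCP) lies midway between the tips of the shut fingers; the grasp point (between the pads) lies 19 mm behind it; y points along the fingers, x is the direction in which the jaws open and shut, and the axes are right-handed (so a half turn about y gives the same grasp; the last joint's range is limited). The gripper opens to 93 mm and grips with 3 to 60 N. Pads are 15 mm wide; open, the fingers measure 128 mm over their backs; the gripper's body (75 mm by 188 mm) begins 65 mm behind the grasp point.
Start: joints at [1.228, 0.116, 1.442, -0, 1.584, -0.038], TCP at [0.203, 0.644, 0.219] pointing down, gripper open.
Joint ranges: [-2.83, 2.83], [-0.83, 2.19], [0.07, 2.5], [-1.14, 4.28], [0.01, 3], [-2.97, 2.97]. Speed limits (rad/s): [1.89, 1.89, 2.22, 3.14, 3.14, 3.14].

### API

Orientations are given as [roll, pitch, yaw] about the fixed x, y, z axes, in that order (R = Rz(yaw) Ry(pitch) Rx(roll)).
In Python, from workcell import ctrl gives the robot as it stands.
- The arm moves only by the shell command python3 -m handwheel 'ROWS'. ROWS is JSON, a list of rows, each an object of numbers: "dx", "dy", "dz": the shift along the world's x, y, z in cm; "yaw": the turn about the world's z in degrees; "gripper": the opening, from 0 (shut) to 1 (fully open). A call has exactly 8 rows; each row shifts and turns the commanded pose from where the row before left it; what a row does not reach is not made up. A row lasts 1/10 s, in which the tool goes at most 50 mm and 8.59 degrees, less where a joint would pass 70% of its speed; a pose out of reach is approached as far as the arm can. A call with a gripper value outside its range is refused whole. The fingers move at their own pace and stop on an object; the grip force is fixed at half the most. Time passes only in rows, so rows that do not move let the fingers close, or fill a call up. It gives the time, the measured TCP pose, the force and the opening at its end, in the units of the state.
- ctrl.sense(): the state, without advancing time (a new reading comes with each control period).
- ctrl.camera(name): name is "scene" or "top"; returns (picture, depth): 400x640x3 uint8, red, green, blue; 400x640 float32, m along the optical axis (not along the pixel's ray), 0 where there is no reading.
- ctrl.camera_info(name): a dict with "vertical_fov" (degrees; the focal length in pixels is half the picture's height over the tangent of half this angle, whatever the lens; pixels are square), "cx", "cy" (the principal point, pixels), "rvec" (rotation vector, rad) and "tvec" (3), from world to camera coordinates, as OpenCV has them. Camera axes: x right, y down, z forward; pixel columns grow to the right and rows downward; lengths in m; the calibration is good to about 2 mm. A picture is of the moment at which its call begins. camera_info takes no time and is no camera call.
- ctrl.sign_off(): hands the job in, once; it reports no verdict.
Trained networks look in the newest picture that a camera, given by its name, has taken for a name from the list of things; names that differ only in an ending like _2 or _b are one class to them, and where a whole thing is asked for, a point or a joint stands for the part that bears it (a point fixed in the world has none). Each returns a list of dicts, best first, with "confidence" (0 to 1); they miss things now and then, are a little off and sometimes report something else, mostly with a low value. They report only what shows in the picture. A call takes as long as a camera call. They do not tell look-alikes from the thing itself.
- ctrl.search_frame(camera, target): "extent" ([left, top, right, bottom] in pixels, round what is visible of it).
The state is a dict: "clock": time; "joints": joint angles; "joint_velocities": joint speeds; "effort": joint torques, N m; "position": TCP position; "tcp_rot": TCP orientation; "ft_force": force on the tool from outside, world axes, zero at the start; "wrist_torque": the same for the moment, N m; "grip_width": finger opening in m.
Only numpy, scipy, OpenCV 4.12 (cv2) and the standard library are available. Lean on these libraries where they do the work, as an engineer would, in place of code of your own. Each camera call takes 0.05 s, during which the arm holds its last target. There are 200 camera calls.

## Working session

There is one attempt and no reset: what is moved stays moved. The work goes in short steps, Python scripts to look and compute and a shell command to move; the robot and the scene stay as the last step left them, time stands still between calls to the robot, and variables do not carry over. Pictures are saved under pics/ and viewed, about 12 in all and at most 16, crops included, and the job is handed in when it is done.

```bash
ls; mkdir -p pics; cat > h.py <<'E'
import numpy as np, cv2, json
from workcell import ctrl
def info(n):
    i=ctrl.camera_info(n); f=200/np.tan(np.radians(i["vertical_fov"])/2)
    R=cv2.Rodrigues(np.array(i["rvec"],float))[0]; return f,i["cx"],i["cy"],R,np.array(i["tvec"],float).ravel(),i
def shot(n,save=None,crop=None,scale=1):
    p,d=ctrl.camera(n)
    if save:
        q=p if crop is None else p[crop[1]:crop[3],crop[0]:crop[2]]
        q=cv2.resize(q,None,fx=scale,fy=scale,interpolation=cv2.INTER_CUBIC)
        cv2.imwrite("pics/"+save,q[:,:,::-1])
    return p,d
def cloud(n,d):
    f,cx,cy,R,t,_=info(n); v,u=np.mgrid[0:400,0:640]
    c=np.stack([(u-cx)/f*d,(v-cy)/f*d,d],-1); return (c-t)@R   # world
def px(n,P):
    f,cx,cy,R,t,_=info(n); c=R@np.array(P,float)+t; return f*c[0]/c[2]+cx,f*c[1]/c[2]+cy
def onz(n,u,v,z):
    f,cx,cy,R,t,_=info(n); r=R.T@np.array([(u-cx)/f,(v-cy)/f,1]); o=-R.T@t; return o+r*(z-o[2])/r[2]
E
python3 - <<'E'
from h import *
for n in("scene","top"):
    p,d=shot(n,n+"0.png"); print(ctrl.camera_info(n)); 
    for k in["caddy","selector","bombilla_mid","plate","gourd","jar","tin1_center","tin2_center","tin3_center"]:
        print(n,k,[(np.round(a["extent"]).astype(int).tolist(),round(a["confidence"],2)) for a in ctrl.search_frame(n,k)][:4])
s=ctrl.sense();print(s)
E
```

```text
pics
{'vertical_fov': 44.59989227985224, 'cx': 323.88466235068876, 'cy': 200.75146787438408, 'rvec': array([ 1.10097242,  2.39883996, -0.97998004]), 'tvec': array([ 0.38601806, -0.2384862 ,  1.48378444])}
scene caddy [([299, 179, 511, 331], 0.92)]
scene selector [([452, 247, 479, 278], 0.7)]
scene bombilla_mid [([302, 179, 512, 330], 0.66), ([375, 233, 427, 266], 0.56)]
scene plate [([258, 230, 330, 289], 0.81), ([298, 178, 514, 332], 0.56), ([453, 246, 479, 277], 0.37)]
scene gourd [([360, 290, 412, 361], 0.7)]
scene jar [([172, 179, 225, 243], 0.77)]
scene tin1_center [([272, 171, 308, 208], 0.95)]
scene tin2_center [([253, 141, 282, 166], 0.58), ([274, 172, 310, 210], 0.46), ([301, 180, 510, 331], 0.31)]
scene tin3_center [([315, 149, 349, 183], 0.73), ([299, 114, 328, 142], 0.66)]
{'vertical_fov': 57.33212721143839, 'cx': 317.81557452847335, 'cy': 192.93519013196854, 'rvec': array([ 2.103345  , -2.14907114,  0.22818839]), 'tvec': array([-0.01523554,  0.57260326,  1.00399418])}
top caddy [([172, 176, 334, 255], 0.65)]
top selector [([182, 202, 203, 223], 0.86), ([342, 184, 374, 21
[... 436 characters left out ...]
72)]
{'clock': 1.0, 'joints': array([ 1.22820547e+00,  1.16029889e-01,  1.44164074e+00, -4.14729549e-06,
        1.58401273e+00, -3.78685557e-02]), 'joint_velocities': array([ 1.56793098e-03,  8.45289339e-04, -1.20870189e-03,  6.06298515e-04,
       -2.40697371e-03,  8.46462819e-05]), 'effort': array([-5.83424007e-04, -7.20983291e+01, -6.22779179e+01,  7.79835717e-02,
        1.83017127e-02,  8.45390923e-05]), 'position': array([0.20256914, 0.64387534, 0.21860067]), 'tcp_rot': array([-1.57079704e+00,  9.07976387e-05,  1.26607397e+00]), 'ft_force': array([-0.36796771,  0.2327007 ,  0.41873475]), 'wrist_torque': array([-0.00674627,  0.02667004,  0.03506727]), 'grip_width': 0.09286021076908517}
```

View pictures.

View pics/top0.png

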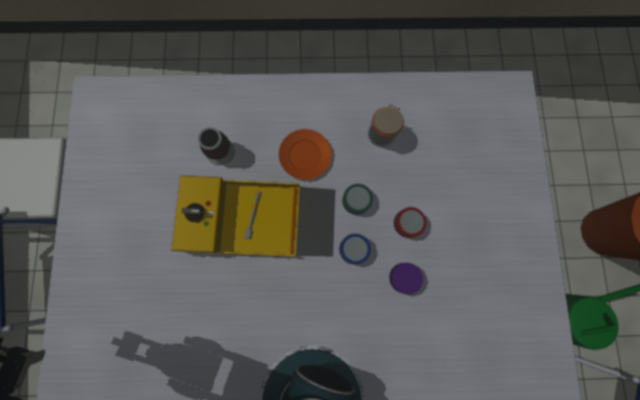

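View pics/scene0.png

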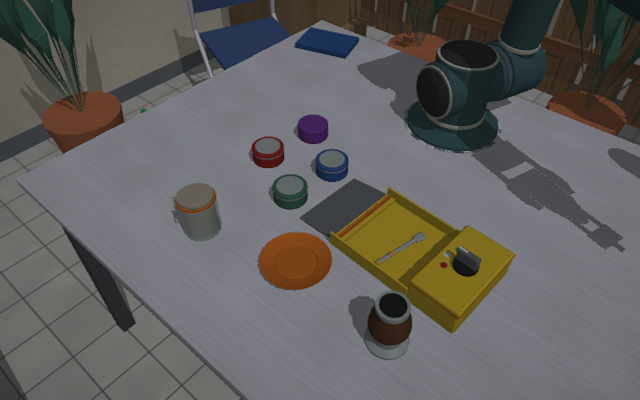

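```bash
cat > meas.py <<'E'
from h import *
def tins(verb=True,n="top",cam=None):
    p,d=cam or ctrl.camera(n); W=cloud(n,d); hsv=cv2.cvtColor(p,cv2.COLOR_RGB2HSV); out={}
    for nm,rs in dict(green=[(40,85)],red=[(0,7),(172,180)],blue=[(95,122)],purple=[(124,165)]).items():
        m=np.zeros(p.shape[:2],bool)
        for a,b in rs: m|=(hsv[...,0]>=a)&(hsv[...,0]<=b)
        m&=(hsv[...,1]>90)&(hsv[...,2]>40)&(d>0)&(W[...,2]>.025)&(W[...,2]<.085)
        k,l,st,c=cv2.connectedComponentsWithStats(m.astype(np.uint8))
        for i in range(1,k):
            if st[i,4]<60: continue
            q=W[l==i]; zt=np.percentile(q[:,2],95); q=q[q[:,2]>zt-.008]
            (cx,cy),r=cv2.minEnclosingCircle(q[:,:2].astype(np.float32))
            if verb: print(nm,st[i].tolist(),"ctr",np.round([cx,cy],3),"mean",np.round(q.mean(0),3),"r",round(r,3),"zt",round(zt,3))
            out.setdefault(nm,[]).append((cx,cy,r))
    return out
E
python3 - <<'E'
from meas import *
tins()
tins(n="scene")
p,d=ctrl.camera("top"); W=cloud("top",d)
hsv=cv2.cvtColor(p,cv2.COLOR_RGB2HSV)
# rear box top z~.075
m=(hsv[...,0]>18)&(hsv[...,0]<35)&(hsv[...,1]>110)&(hsv[...,2]>60)&(d>0)
for lo,hi in((.065,.085),(.033,.046),(.004,.013)):
    q=W[m&(W[...,2]>lo)&(W[...,2]<hi)]; print(lo,len(q),np.round(q.mean(0),3),cv2.minAreaRect((q[:,:2]*1000).astype(np.float32)))
E
```

```text
red [395, 208, 31, 29, 248] ctr [ 0.485 -0.295] mean [ 0.483 -0.29   0.044] r 0.044 zt 0.048
blue [340, 234, 30, 30, 233] ctr [ 0.412 -0.129] mean [ 0.41  -0.127  0.045] r 0.043 zt 0.048
purple [391, 263, 32, 31, 772] ctr [ 0.326 -0.272] mean [ 0.326 -0.272  0.045] r 0.044 zt 0.048
green [4, 0, 17, 34, 219] ctr [ 0.591 -1.53 ] mean [ 0.598 -1.511  0.08 ] r 0.109 zt 0.082
green [54, 11, 16, 20, 228] ctr [ 0.47  -1.395] mean [ 0.476 -1.382  0.079] r 0.025 zt 0.081
green [604, 21, 14, 14, 138] ctr [-0.815  0.176] mean [-0.818  0.177  0.08 ] r 0.023 zt 0.083
green [615, 21, 10, 16, 82] ctr [-0.85   0.205] mean [-0.85   0.206  0.08 ] r 0.008 zt 0.083
green [23, 22, 24, 20, 275] ctr [ 0.581 -1.39 ] mean [ 0.582 -1.379  0.08 ] r 0.03 zt 0.082
green [273, 175, 34, 24, 204] ctr [ 0.559 -0.144] mean [ 0.568 -0.134  0.045] r 0.043 zt 0.048
red [252, 137, 32, 26, 298] ctr [ 0.484 -0.298] mean [ 0.493 -0.289  0.045] r 0.044 zt 0.048
blue [316, 149, 32, 27, 312] ctr [ 0.412 -0.13 ] mean [ 0.421 -0.123  0.045] r 0.046 zt 0.048
purple [298, 115, 30, 24, 572] ctr [ 0.327 -0.274] mean [ 0.328 -0.271  0.046] r 0.046 zt 0.049
0.065 2780 [0.515 0.313 0.075] ((518.6041259765625, 314.8074035644531), (119.01619720458984, 212.575439453125), 86.21881866455078)
0.033 236 [0.485 0.146 0.039] ((507.839599609375, 146.35279846191406), (219.3092498779297, 211.4298858642578), 86.1778564453125)
0.004 4099 [0.508 0.159 0.008] ((510.6042175292969, 193.97410583496094), (322.4281921386719, 210.5906524658203), 86.1273422241211)
```

In the top picture, the bombilla runs (259,195)–(249,237) in the tray, the knob is at (193,212), and the plate at (305,155). The tins are green (357,198), blue (355,249) and red (410,222). The purple look-alike at (406,278) is to be left alone. The gourd is at (213,143) and the jar at (387,123). Only the purple tin could be mistaken for blue, and nothing resembles the bombilla. One close crop will check this.

```bash
python3 - <<'E'
from meas import *
p,d=shot("top","crop1.png",(165,115,435,300),2.9)
W=cloud("top",d); hsv=cv2.cvtColor(p,cv2.COLOR_RGB2HSV); H,S,V=[hsv[...,i].astype(int) for i in range(3)]
# plate
m=(H>5)&(H<17)&(S>140)&(d>0)&(W[...,2]>.003)&(W[...,2]<.03); m[:,:270]=0;m[:,345:]=0;m[185:]=0
q=W[m]; print("plate",cv2.minEnclosingCircle(q[:,:2].astype(np.float32)),q.mean(0))
# straw: grey in tray
m=(S<110)&(d>0); sub=np.zeros_like(m); sub[186:250,228:285]=1; m&=sub
q=np.array([onz("top",u,v,.0125) for v,u in np.argwhere(m)]); c=q[:,:2].mean(0); u,s,vt=np.linalg.svd(q[:,:2]-c); t=(q[:,:2]-c)@vt[0]
print("straw n",len(q),"dir",vt[0],"ends",c+vt[0]*t.min(),c+vt[0]*t.max(),"mid",c+vt[0]*(t.min()+t.max())/2)
# knob
for k in["gourd","jar"]:
    for a in ctrl.search_frame("top",k)[:1]:
        e=np.array(a["extent"]).astype(int); r=W[e[1]:e[3],e[0]:e[2]].reshape(-1,3); r=r[r[:,2]>.1]; print(k,cv2.minEnclosingCircle(r[:,:2].astype(np.float32)),r[:,2].max())
m=(d>0)&(W[...,2]>.108)&(W[...,2]<.125); m[:195]=0;m[230:]=0;m[:,:175]=0;m[:,215:]=0
q=W[m];print("knob",len(q),q.mean(0),cv2.minAreaRect((q[:,:2]*1000).astype(np.float32)), px("top",[.5190,.3186,.117]))
E
```

```text
plate ((0.7043344378471375, 0.009319567121565342), 0.0795457735657692) [0.70487224 0.00929683 0.0103673 ]
straw n 160 dir [-0.97202375  0.2348826 ] ends [0.58438251 0.15229949] [0.44977976 0.18482529] mid [0.51708113 0.16856239]
gourd ((0.5584449172019958, 0.14236310124397278), 0.24355390667915344) 1.0964791000745409
jar ((0.5904765725135803, -0.13047391176223755), 0.2567293345928192) 1.0964791000745409
knob 102 [0.51969494 0.31714712 0.1164137 ] ((520.4700317382812, 318.76483154296875), (49.86636734008789, 14.063628196716309), 85.1137466430664) (np.float64(189.97609956763267), np.float64(210.44000457004162))
```

View pics/crop1.png

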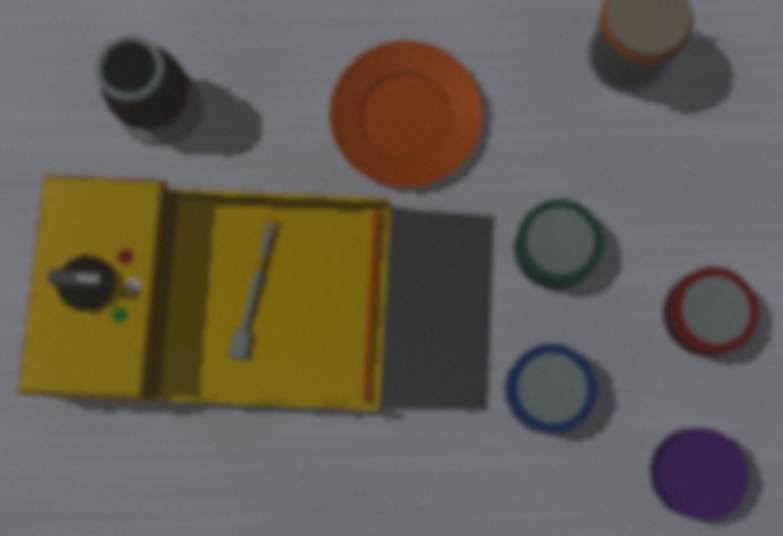

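The crop confirms the choice. The knob bar is at (88,280) with its stripe towards the white dot (133,287), so the gate is half up. The bombilla runs (272,225)–(240,350) with its strainer at the lower end. Tins are green (560,243), blue (552,388) and red (712,310), with the purple look-alike at (700,473). I'll start with the bombilla.

```bash
python3 -m handwheel '[{"dx":2.6,"dy":-3.9,"gripper":0.5},{"dx":2.6,"dy":-3.9},{"dx":2.6,"dy":-3.9},{"dx":2.6,"dy":-3.9},{"dx":2.6,"dy":-3.9},{"dx":2.6,"dy":-3.9},{"dx":2.6,"dy":-3.9},{"dx":2.6,"dy":-3.9}]'
python3 -m handwheel '[{"dx":2.5,"dy":-4.05,"yaw":4},{"dx":2.5,"dy":-4.05},{"dx":2.5,"dy":-4.05},{"dx":2.5,"dy":-4.05},{"dz":-4},{"dz":-4},{"dz":-4},{"dz":0}]'
```

```text
$[0]: bad value
$[0]: bad value
```

```bash
python3 -m handwheel '[{"dx":2.6,"dy":-3.9,"dz":0,"yaw":0,"gripper":0.5},{"dx":2.6,"dy":-3.9,"dz":0,"yaw":0,"gripper":0.5},{"dx":2.6,"dy":-3.9,"dz":0,"yaw":0,"gripper":0.5},{"dx":2.6,"dy":-3.9,"dz":0,"yaw":0,"gripper":0.5},{"dx":2.6,"dy":-3.9,"dz":0,"yaw":0,"gripper":0.5},{"dx":2.6,"dy":-3.9,"dz":0,"yaw":0,"gripper":0.5},{"dx":2.6,"dy":-3.9,"dz":0,"yaw":0,"gripper":0.5},{"dx":2.6,"dy":-3.9,"dz":0,"yaw":0,"gripper":0.5}]'
```

```text
clock: 2.1
position: [0.4112, 0.3302, 0.2189]
tcp_rot: [-1.571, -0.0, 1.266]
ft_force: [0.2, 0.2, -0.0]
grip_width: 0.0466
```

```bash
python3 -m handwheel '[{"dx":2.5,"dy":-4,"dz":0,"yaw":4,"gripper":0.5},{"dx":2.5,"dy":-4,"dz":0,"yaw":0,"gripper":0.5},{"dx":2.5,"dy":-4,"dz":0,"yaw":0,"gripper":0.5},{"dx":2.5,"dy":-4,"dz":0,"yaw":0,"gripper":0.5},{"dx":0,"dy":0,"dz":-4,"yaw":0,"gripper":0.5},{"dx":0,"dy":0,"dz":-4,"yaw":0,"gripper":0.5},{"dx":0,"dy":0,"dz":-4,"yaw":0,"gripper":0.5},{"dx":0,"dy":0,"dz":-4,"yaw":0,"gripper":0.5}]'
python3 -m handwheel '[{"dx":0,"dy":0,"dz":-2.5,"yaw":0,"gripper":0.5},{"dx":0,"dy":0,"dz":-1.5,"yaw":0,"gripper":0.5},{"dx":0,"dy":0,"dz":-0.8,"yaw":0,"gripper":0.5},{"dx":0,"dy":0,"dz":0,"yaw":0,"gripper":0.5},{"dx":0,"dy":0,"dz":0,"yaw":0,"gripper":0},{"dx":0,"dy":0,"dz":0,"yaw":0,"gripper":0},{"dx":0,"dy":0,"dz":0,"yaw":0,"gripper":0},{"dx":0,"dy":0,"dz":0,"yaw":0,"gripper":0}]'
```

```text
clock: 2.9
position: [0.5105, 0.1717, 0.0574]
tcp_rot: [-1.571, -0.0, 1.335]
ft_force: [0.6, 0.8, 0.0]
grip_width: 0.0468
clock: 3.7
position: [0.5108, 0.172, 0.0112]
tcp_rot: [-1.572, -0.0, 1.336]
ft_force: [0.4, 0.9, 0.2]
grip_width: 0.019
```

```bash
python3 -m handwheel '[{"dx":0,"dy":0,"dz":0,"yaw":0,"gripper":0},{"dx":0,"dy":0,"dz":0,"yaw":0,"gripper":0},{"dx":0,"dy":0,"dz":0,"yaw":0,"gripper":0},{"dx":0,"dy":0,"dz":1,"yaw":0,"gripper":0},{"dx":0,"dy":0,"dz":2,"yaw":0,"gripper":0},{"dx":0,"dy":0,"dz":3,"yaw":0,"gripper":0},{"dx":0,"dy":0,"dz":2,"yaw":0,"gripper":0},{"dx":0,"dy":0,"dz":0,"yaw":0,"gripper":0}]'
```

```text
clock: 4.5
position: [0.5118, 0.1723, 0.0942]
tcp_rot: [-1.575, -0.002, 1.336]
ft_force: [0.9, 0.3, -0.0]
grip_width: 0.0075
```

```bash
python3 -m handwheel '[{"dx":3.1,"dy":-2.6,"dz":0,"yaw":0,"gripper":0},{"dx":3.1,"dy":-2.6,"dz":0,"yaw":0,"gripper":0},{"dx":3.1,"dy":-2.7,"dz":0,"yaw":0,"gripper":0},{"dx":3.1,"dy":-2.7,"dz":0,"yaw":0,"gripper":0},{"dx":3.1,"dy":-2.7,"dz":0,"yaw":0,"gripper":0},{"dx":3.1,"dy":-2.7,"dz":0,"yaw":0,"gripper":0},{"dx":0,"dy":0,"dz":-2.5,"yaw":0,"gripper":0},{"dx":0,"dy":0,"dz":-2,"yaw":0,"gripper":0}]'
python3 - <<'E'
from h import *
print(ctrl.sense()["grip_width"],ctrl.sense()["position"]); shot("scene","s1.png",(220,180,420,330),3)
E
```

```text
clock: 5.3
position: [0.6968, 0.0109, 0.0436]
tcp_rot: [-1.57, 0.0, 1.334]
ft_force: [-0.2, 0.7, -0.6]
grip_width: 0.008
0.007996407209054823 [0.69675194 0.01086893 0.04358425]
```

View pics/s1.png

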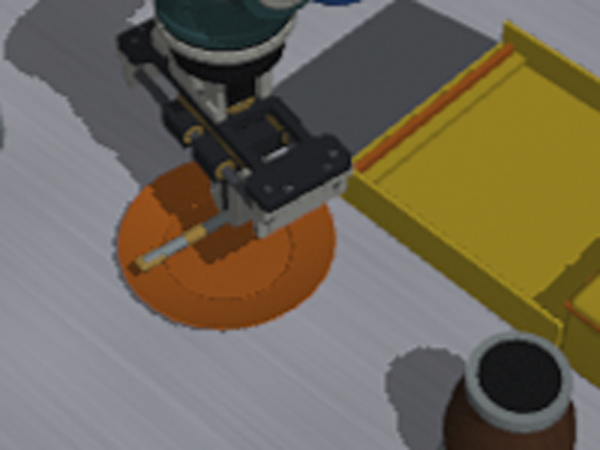

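The fingers hold the bombilla over the plate, with its end at (140,262) and the plate centre near (228,245). Next I lower it.

```bash
python3 -m handwheel '[{"dx":0,"dy":0,"dz":-0.8,"yaw":0,"gripper":0},{"dx":0,"dy":0,"dz":-0.6,"yaw":0,"gripper":0},{"dx":0,"dy":0,"dz":-0.4,"yaw":0,"gripper":0},{"dx":0,"dy":0,"dz":-0.3,"yaw":0,"gripper":0},{"dx":0,"dy":0,"dz":0,"yaw":0,"gripper":0},{"dx":0,"dy":0,"dz":0,"yaw":0,"gripper":0},{"dx":0,"dy":0,"dz":0,"yaw":0,"gripper":0},{"dx":0,"dy":0,"dz":0,"yaw":0,"gripper":0}]'
```

```text
clock: 6.15
position: [0.6967, 0.0119, 0.025]
tcp_rot: [-1.571, -0.0, 1.336]
ft_force: [0.8, -0.0, -0.2]
grip_width: 0.008
```

```bash
python3 -m handwheel '[{"dx":0,"dy":0,"dz":-0.3,"yaw":0,"gripper":0},{"dx":0,"dy":0,"dz":-0.2,"yaw":0,"gripper":0},{"dx":0,"dy":0,"dz":-0.2,"yaw":0,"gripper":0},{"dx":0,"dy":0,"dz":0,"yaw":0,"gripper":0.35},{"dx":0,"dy":0,"dz":0,"yaw":0,"gripper":0.35},{"dx":0,"dy":0,"dz":0,"yaw":0,"gripper":0.35},{"dx":0,"dy":0,"dz":0,"yaw":0,"gripper":0.35},{"dx":0,"dy":0,"dz":0,"yaw":0,"gripper":0.35}]'
python3 -m handwheel '[{"dx":0,"dy":0,"dz":1,"yaw":0,"gripper":0.35},{"dx":0,"dy":0,"dz":2,"yaw":0,"gripper":0.35},{"dx":0,"dy":0,"dz":4,"yaw":0,"gripper":0.35},{"dx":0,"dy":0,"dz":4.5,"yaw":0,"gripper":0.35},{"dx":0,"dy":0,"dz":4,"yaw":0,"gripper":0.35},{"dx":-3,"dy":4,"dz":0,"yaw":8,"gripper":0.35},{"dx":-3,"dy":4,"dz":0,"yaw":8,"gripper":0.35},{"dx":-3,"dy":4,"dz":0,"yaw":8,"gripper":0.35}]'
```

```text
clock: 6.95
position: [0.6966, 0.0119, 0.0178]
tcp_rot: [-1.571, -0.0, 1.336]
ft_force: [-0.1, 0.9, 0.4]
grip_width: 0.0324
clock: 7.75
position: [0.6055, 0.1328, 0.1737]
tcp_rot: [-1.572, -0.0, 1.76]
ft_force: [0.4, 0.8, 0.5]
grip_width: 0.0327
```

```bash
python3 -m handwheel '[{"dx":-1,"dy":2,"dz":0,"yaw":-8,"gripper":0.35},{"dx":-1,"dy":2,"dz":0,"yaw":-8,"gripper":0.35},{"dx":-1,"dy":2,"dz":0,"yaw":-8,"gripper":0.35},{"dx":-1,"dy":2,"dz":0,"yaw":-8,"gripper":0.35},{"dx":-1,"dy":2,"dz":0,"yaw":-8,"gripper":0.35},{"dx":-1,"dy":2,"dz":0,"yaw":-8,"gripper":0.35},{"dx":-1,"dy":2,"dz":0,"yaw":-8,"gripper":0.35},{"dx":-1,"dy":2,"dz":0,"yaw":-8,"gripper":0.35}]'
python3 -m handwheel '[{"dx":-0.5,"dy":1.6,"dz":0,"yaw":-8,"gripper":0.35},{"dx":0,"dy":1,"dz":0,"yaw":-8,"gripper":0.35},{"dx":0,"dy":0,"dz":0,"yaw":-8.3,"gripper":0.35},{"dx":0,"dy":0,"dz":0,"yaw":-8.3,"gripper":0.35},{"dx":0,"dy":0,"dz":0,"yaw":-8,"gripper":0.35},{"dx":0,"dy":0,"dz":-3,"yaw":0,"gripper":0.35},{"dx":0,"dy":0,"dz":-2,"yaw":0,"gripper":0.35},{"dx":0,"dy":0,"dz":0,"yaw":0,"gripper":0.35}]'
python3 - <<'E'
from h import *
p,d=shot("scene","s2.png",(220,190,520,335),2.6); print(ctrl.sense()["position"],ctrl.sense()["tcp_rot"])
E
```

```text
clock: 8.55
position: [0.5261, 0.2927, 0.1736]
tcp_rot: [-1.571, -0.001, 0.632]
ft_force: [0.2, 0.1, -0.0]
grip_width: 0.0326
clock: 9.35
position: [0.5206, 0.3173, 0.1206]
tcp_rot: [-1.573, 0.003, -0.071]
ft_force: [0.1, 0.0, -0.1]
grip_width: 0.0323
[0.52117415 0.31767689 0.12251306] [-1.57156666e+00  1.21490453e-03 -7.08936605e-02]
```

View pics/s2.png

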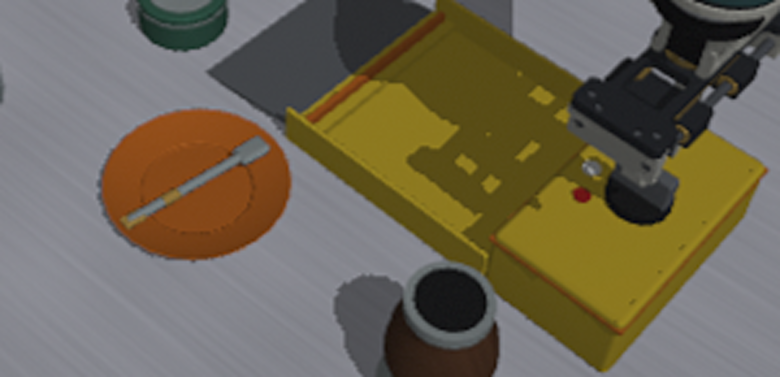

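The bombilla lies across the plate's well, from (125,220) to (262,150). The fingers straddle the knob bar at (650,185). Next I grip it and turn to green.

```bash
python3 -m handwheel '[{"dx":0,"dy":0.1,"dz":-1.5,"yaw":0,"gripper":0.35},{"dx":0,"dy":0,"dz":-1,"yaw":0,"gripper":0.35},{"dx":0,"dy":0,"dz":0,"yaw":0,"gripper":0},{"dx":0,"dy":0,"dz":0,"yaw":0,"gripper":0},{"dx":0,"dy":0,"dz":0,"yaw":0,"gripper":0},{"dx":0,"dy":0,"dz":0,"yaw":0,"gripper":0},{"dx":0,"dy":0,"dz":0,"yaw":-2,"gripper":0},{"dx":0,"dy":0,"dz":0,"yaw":-4,"gripper":0}]'
python3 -m handwheel '[{"dx":0,"dy":0,"dz":0,"yaw":-5,"gripper":0},{"dx":0,"dy":0,"dz":0,"yaw":-5,"gripper":0},{"dx":0,"dy":0,"dz":0,"yaw":-5,"gripper":0},{"dx":0,"dy":0,"dz":0,"yaw":-5,"gripper":0},{"dx":0,"dy":0,"dz":0,"yaw":-5,"gripper":0},{"dx":0,"dy":0,"dz":0,"yaw":-5,"gripper":0},{"dx":0,"dy":0,"dz":0,"yaw":-5,"gripper":0},{"dx":0,"dy":0,"dz":0,"yaw":0,"gripper":0}]'
```

```text
clock: 10.2
position: [0.5201, 0.3191, 0.098]
tcp_rot: [-1.571, 0.003, -0.177]
ft_force: [-14.1, -1.1, 4.5]
grip_width: 0.0136
clock: 11.0
position: [0.5212, 0.3185, 0.098]
tcp_rot: [-1.572, 0.0, -0.79]
ft_force: [-5.9, -3.5, 2.5]
grip_width: 0.0137
```

```bash
python3 -m handwheel '[{"dx":0,"dy":0,"dz":0,"yaw":0,"gripper":0.4},{"dx":0,"dy":0,"dz":0,"yaw":0,"gripper":0.4},{"dx":0,"dy":0,"dz":0,"yaw":0,"gripper":0.4},{"dx":0,"dy":0,"dz":0,"yaw":0,"gripper":0.4},{"dx":0,"dy":0,"dz":3,"yaw":0,"gripper":0.4},{"dx":0,"dy":0,"dz":3,"yaw":0,"gripper":0.4},{"dx":0,"dy":0,"dz":3,"yaw":0,"gripper":0.4},{"dx":0,"dy":-4,"dz":0,"yaw":8,"gripper":0.4}]'
python3 -m handwheel '[{"dx":0,"dy":-4.5,"dz":0,"yaw":8,"gripper":0.4},{"dx":0,"dy":-4.5,"dz":0,"yaw":8,"gripper":0.4},{"dx":0,"dy":-4.5,"dz":0,"yaw":8,"gripper":0.4},{"dx":0,"dy":-4.5,"dz":0,"yaw":8,"gripper":0.4},{"dx":0,"dy":-4.5,"dz":0,"yaw":1.5,"gripper":0.4},{"dx":0,"dy":-4.5,"dz":0,"yaw":0,"gripper":0.4},{"dx":0,"dy":-4.5,"dz":0,"yaw":0,"gripper":0.4},{"dx":0,"dy":-4.5,"dz":0,"yaw":0,"gripper":0.4}]'
python3 - <<'E'
from meas import *
cam=shot("scene","s3.png",(240,110,520,330),2.7); p,d=cam
tins(n="scene",cam=cam); print(ctrl.sense()["position"],ctrl.sense()["tcp_rot"])
E
```

```text
clock: 11.8
position: [0.5226, 0.2814, 0.192]
tcp_rot: [-1.565, -0.002, -0.645]
ft_force: [0.5, -0.0, 0.7]
grip_width: 0.0373
clock: 12.6
position: [0.5213, -0.0825, 0.188]
tcp_rot: [-1.571, -0.001, -0.064]
ft_force: [0.7, -0.3, -0.4]
grip_width: 0.0375
green [3, 0, 18, 34, 236] ctr [ 0.592 -1.528] mean [ 0.595 -1.515  0.079] r 0.112 zt 0.082
green [54, 11, 16, 20, 226] ctr [ 0.47  -1.391] mean [ 0.475 -1.379  0.079] r 0.028 zt 0.081
green [604, 21, 21, 16, 231] ctr [-0.833  0.184] mean [-0.828  0.185  0.08 ] r 0.039 zt 0.082
green [23, 23, 24, 18, 275] ctr [ 0.582 -1.387] mean [ 0.583 -1.381  0.08 ] r 0.029 zt 0.083
green [273, 175, 34, 24, 206] ctr [ 0.558 -0.144] mean [ 0.568 -0.135  0.045] r 0.043 zt 0.048
red [252, 137, 32, 26, 298] ctr [ 0.485 -0.296] mean [ 0.494 -0.288  0.045] r 0.044 zt 0.048
blue [316, 149, 32, 27, 315] ctr [ 0.41  -0.129] mean [ 0.421 -0.124  0.045] r 0.046 zt 0.048
purple [315, 124, 7, 14, 73] ctr [ 0.332 -0.246] mean [ 0.335 -0.243  0.046] r 0.02 zt 0.049
[ 0.52115234 -0.08749737  0.18779713] [-1.57300749e+00 -4.21655637e-04 -6.61289655e-02]
```

View pics/s3.png

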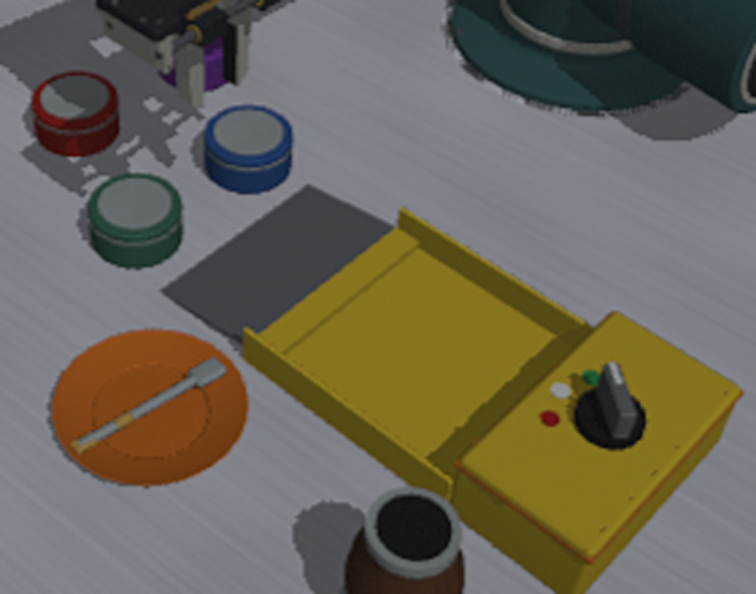

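The knob points to green at (592,378), the gate has sunk flush, and the tins are unmoved. First I push the green tin.

```bash
python3 -m handwheel '[{"dx":1.1,"dy":-4.4,"dz":0,"yaw":0,"gripper":0.4},{"dx":1.1,"dy":-4.4,"dz":0,"yaw":0,"gripper":0.4},{"dx":1.1,"dy":-4.4,"dz":0,"yaw":0,"gripper":0.4},{"dx":0,"dy":0,"dz":-4,"yaw":0,"gripper":0.4},{"dx":0,"dy":0,"dz":-4,"yaw":0,"gripper":0.4},{"dx":0,"dy":0,"dz":-4,"yaw":0,"gripper":0.4},{"dx":0,"dy":0,"dz":-3,"yaw":0,"gripper":0.4},{"dx":0,"dy":0,"dz":-1,"yaw":0,"gripper":0.4}]'
python3 -m handwheel '[{"dx":0,"dy":0.5,"dz":0,"yaw":0,"gripper":0.4},{"dx":-0.05,"dy":0.7,"dz":0,"yaw":0,"gripper":0.4},{"dx":-0.08,"dy":1.2,"dz":0,"yaw":0,"gripper":0.4},{"dx":-0.08,"dy":1.2,"dz":0,"yaw":0,"gripper":0.4},{"dx":-0.08,"dy":1.2,"dz":0,"yaw":0,"gripper":0.4},{"dx":-0.08,"dy":1.2,"dz":0,"yaw":0,"gripper":0.4},{"dx":-0.08,"dy":1.2,"dz":0,"yaw":0,"gripper":0.4},{"dx":-0.08,"dy":1.2,"dz":0,"yaw":0,"gripper":0.4}]'
python3 -m handwheel '[{"dx":-0.08,"dy":1.2,"dz":0,"yaw":0,"gripper":0.4},{"dx":-0.08,"dy":1.2,"dz":0,"yaw":0,"gripper":0.4},{"dx":-0.08,"dy":1.2,"dz":0,"yaw":0,"gripper":0.4},{"dx":-0.08,"dy":1.2,"dz":0,"yaw":0,"gripper":0.4},{"dx":-0.08,"dy":1.2,"dz":0,"yaw":0,"gripper":0.4},{"dx":-0.08,"dy":1.2,"dz":0,"yaw":0,"gripper":0.4},{"dx":-0.08,"dy":1,"dz":0,"yaw":0,"gripper":0.4},{"dx":0,"dy":0.6,"dz":0,"yaw":0,"gripper":0.4}]'
python3 - <<'E'
from meas import *
print(ctrl.sense()["position"],ctrl.sense()["tcp_rot"])
print(tins(False,"scene")); print(tins(False,"top"))
E
```

```text
clock: 13.45
position: [0.5532, -0.212, 0.0244]
tcp_rot: [-1.569, 0.004, -0.064]
ft_force: [-0.2, 0.2, 0.5]
grip_width: 0.0374
clock: 14.25
position: [0.5497, -0.1278, 0.0287]
tcp_rot: [-1.572, -0.002, -0.063]
ft_force: [-0.3, -6.2, 4.2]
grip_width: 0.0372
clock: 15.05
position: [0.544, -0.04, 0.0286]
tcp_rot: [-1.572, -0.002, -0.063]
ft_force: [-0.8, -9.9, 7.6]
grip_width: 0.0374
[ 0.54402145 -0.03999783  0.02858874] [-1.57197159e+00 -1.52856074e-03 -6.32117791e-02]
{'green': [(0.5923587083816528, -1.5290703773498535, 0.10958281904459), (0.47169703245162964, -1.3862600326538086, 0.024831188842654228), (-0.828620433807373, 0.18479475378990173, 0.0373508483171463), (0.5777600407600403, -1.3894891738891602, 0.028633389621973038), (0.5479846000671387, 0.01321170013397932, 0.043309714645147324), (0.5590295791625977, 0.025473687797784805, 0.038806308060884476)], 'red': [(0.4855652153491974, -0.2988353669643402, 0.045364562422037125)], 'purple': [(0.34118321537971497, -0.2903347909450531, 0.03802023455500603)]}
{'red': [(0.4861046075820923, -0.29544776678085327, 0.04390602558851242)], 'blue': [(0.4110812842845917, -0.13119329512119293, 0.04164015129208565)], 'purple': [(0.32563087344169617, -0.2719271183013916, 0.04364446550607681)]}
```

```bash
python3 -m handwheel '[{"dx":0.08,"dy":1.2,"dz":0,"yaw":0,"gripper":0.4},{"dx":0.08,"dy":1.2,"dz":0,"yaw":0,"gripper":0.4},{"dx":0.08,"dy":1.2,"dz":0,"yaw":0,"gripper":0.4},{"dx":0.08,"dy":1.2,"dz":0,"yaw":0,"gripper":0.4},{"dx":0.08,"dy":1.2,"dz":0,"yaw":0,"gripper":0.4},{"dx":0.08,"dy":1.2,"dz":0,"yaw":0,"gripper":0.4},{"dx":0.08,"dy":1.2,"dz":0,"yaw":0,"gripper":0.4},{"dx":0.08,"dy":1.2,"dz":0,"yaw":0,"gripper":0.4}]'
python3 -m handwheel '[{"dx":0.08,"dy":1.2,"dz":0,"yaw":0,"gripper":0.4},{"dx":0.08,"dy":1.2,"dz":0,"yaw":0,"gripper":0.4},{"dx":0.08,"dy":1.2,"dz":0,"yaw":0,"gripper":0.4},{"dx":0.08,"dy":1.2,"dz":0,"yaw":0,"gripper":0.4},{"dx":0.08,"dy":1.2,"dz":0,"yaw":0,"gripper":0.4},{"dx":0.08,"dy":1.2,"dz":0,"yaw":0,"gripper":0.4},{"dx":0.08,"dy":1.2,"dz":0,"yaw":0,"gripper":0.4},{"dx":0,"dy":0.8,"dz":0,"yaw":0,"gripper":0.4}]'
python3 -m handwheel '[{"dx":0,"dy":-1,"dz":0,"yaw":0,"gripper":0.4},{"dx":0,"dy":-2,"dz":2,"yaw":0,"gripper":0.4},{"dx":0,"dy":-3,"dz":3.5,"yaw":0,"gripper":0.4},{"dx":-1,"dy":-4.5,"dz":1,"yaw":0,"gripper":0.4},{"dx":-1,"dy":-4.5,"dz":1,"yaw":0,"gripper":0.4},{"dx":-1,"dy":-4.5,"dz":0,"yaw":0,"gripper":0.4},{"dx":-1,"dy":-4.5,"dz":0,"yaw":0,"gripper":0.4},{"dx":-1,"dy":-4,"dz":0,"yaw":0,"gripper":0.4}]'
python3 - <<'E'
from meas import *
print(ctrl.sense()["position"],ctrl.sense()["tcp_rot"])
cam=shot("scene","s4.png",(240,110,520,330),2.7); 
print(tins(False,"scene",cam)); print(tins(False,"top"))
E
```

```text
clock: 15.95
position: [0.5498, 0.0566, 0.0273]
tcp_rot: [-1.571, 0.001, -0.064]
ft_force: [0.0, -1.3, -1.6]
grip_width: 0.0371
clock: 16.75
position: [0.5558, 0.1485, 0.0277]
tcp_rot: [-1.571, -0.0, -0.063]
ft_force: [-0.3, -0.9, -1.4]
grip_width: 0.0372
clock: 17.55
position: [0.5047, -0.1352, 0.103]
tcp_rot: [-1.571, -0.001, -0.064]
ft_force: [0.0, 0.4, 0.0]
grip_width: 0.0371
[ 0.50465274 -0.13519421  0.1029657 ] [-1.57107982e+00 -6.82866768e-04 -6.44126385e-02]
{'green': [(0.5919044017791748, -1.5277893543243408, 0.10750287771224976), (0.46941548585891724, -1.3882781267166138, 0.026726793497800827), (-0.8267310857772827, 0.18661250174045563, 0.03392871096730232), (0.5795844793319702, -1.3917471170425415, 0.029720507562160492), (0.5597264766693115, 0.1981094628572464, 0.04353193938732147), (0.5882421731948853, 0.21219751238822937, 0.025800548493862152)], 'red': [(0.4853624105453491, -0.2969409227371216, 0.044706594198942184)], 'blue': [(0.4102078676223755, -0.12983083724975586, 0.045220401138067245)]}
{'red': [(0.48203447461128235, -0.3094586133956909, 0.03881080448627472)], 'purple': [(0.32532384991645813, -0.2729721963405609, 0.04215167835354805)]}
```

View pics/s4.png

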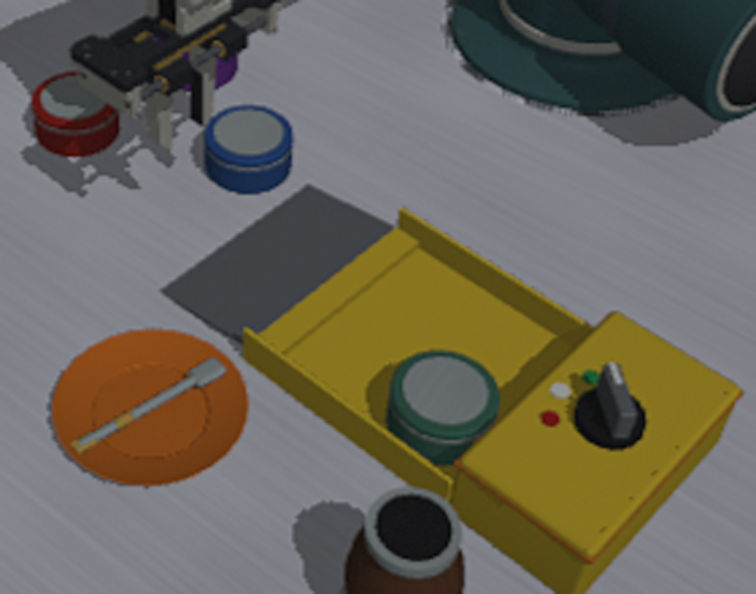

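Green lies flat in the tray at (443,390), near caddy (0.049, 0.042). Blue is next.

```bash
python3 -m handwheel '[{"dx":-3.3,"dy":-2.3,"dz":0,"yaw":0,"gripper":0.4},{"dx":-3.3,"dy":-2.3,"dz":0,"yaw":0,"gripper":0.4},{"dx":-3.3,"dy":-2.3,"dz":0,"yaw":0,"gripper":0.4},{"dx":0,"dy":0,"dz":0,"yaw":0,"gripper":0.4},{"dx":0,"dy":0,"dz":-3,"yaw":0,"gripper":0.4},{"dx":0,"dy":0,"dz":-3,"yaw":0,"gripper":0.4},{"dx":0,"dy":0,"dz":-1.5,"yaw":0,"gripper":0.4},{"dx":0,"dy":0,"dz":0,"yaw":0,"gripper":0.4}]'
python3 -m handwheel '[{"dx":0,"dy":0.5,"dz":0,"yaw":0,"gripper":0.4},{"dx":0.1,"dy":0.7,"dz":0,"yaw":0,"gripper":0.4},{"dx":0.3,"dy":1.2,"dz":0,"yaw":0,"gripper":0.4},{"dx":0.3,"dy":1.2,"dz":0,"yaw":0,"gripper":0.4},{"dx":0.3,"dy":1.2,"dz":0,"yaw":0,"gripper":0.4},{"dx":0.3,"dy":1.2,"dz":0,"yaw":0,"gripper":0.4},{"dx":0.3,"dy":1.2,"dz":0,"yaw":0,"gripper":0.4},{"dx":0.3,"dy":1.2,"dz":0,"yaw":0,"gripper":0.4}]'
python3 -m handwheel '[{"dx":0.3,"dy":1.2,"dz":0,"yaw":0,"gripper":0.4},{"dx":0.3,"dy":1.2,"dz":0,"yaw":0,"gripper":0.4},{"dx":0.3,"dy":1.2,"dz":0,"yaw":0,"gripper":0.4},{"dx":0.3,"dy":1.2,"dz":0,"yaw":0,"gripper":0.4},{"dx":0.3,"dy":1.2,"dz":0,"yaw":0,"gripper":0.4},{"dx":0.3,"dy":1.2,"dz":0,"yaw":0,"gripper":0.4},{"dx":0.2,"dy":0.8,"dz":0,"yaw":0,"gripper":0.4},{"dx":0,"dy":0,"dz":0,"yaw":0,"gripper":0.4}]'
python3 - <<'E'
from meas import *
print(ctrl.sense()["position"],ctrl.sense()["tcp_rot"])
print(tins(False,"scene")); print(tins(False,"top"))
E
```

```text
clock: 18.45
position: [0.406, -0.2009, 0.026]
tcp_rot: [-1.569, 0.003, -0.063]
ft_force: [-1.2, -0.9, 0.8]
grip_width: 0.0371
clock: 19.25
position: [0.4262, -0.1167, 0.0283]
tcp_rot: [-1.572, -0.001, -0.063]
ft_force: [-0.8, -4.1, 4.0]
grip_width: 0.0376
clock: 20.05
position: [0.446, -0.0363, 0.0278]
tcp_rot: [-1.57, -0.0, -0.063]
ft_force: [-0.0, -1.0, -0.3]
grip_width: 0.0373
[ 0.4459623  -0.03626857  0.02775182] [-1.57042933e+00 -1.49978692e-04 -6.26482377e-02]
{'green': [(0.5904299020767212, -1.5258454084396362, 0.10885192453861237), (0.4695950448513031, -1.3918192386627197, 0.025297997519373894), (-0.8285692930221558, 0.18640823662281036, 0.03788396716117859), (0.5811483263969421, -1.3880672454833984, 0.02936013974249363), (0.5593491792678833, 0.1982065886259079, 0.043468788266181946), (0.5891523957252502, 0.21112358570098877, 0.027243472635746002)], 'red': [(0.485076367855072, -0.29492616653442383, 0.0445995032787323)], 'blue': [(0.4493294358253479, 0.01569083146750927, 0.04393037408590317)], 'purple': [(0.3261503577232361, -0.2709694504737854, 0.04480084776878357)]}
{'red': [(0.4865940809249878, -0.29562291502952576, 0.04411907494068146)], 'purple': [(0.32589924335479736, -0.27148550748825073, 0.043016690760850906)]}
```

```bash
python3 -m handwheel '[{"dx":0.08,"dy":1.2,"dz":0,"yaw":0,"gripper":0.4},{"dx":0.08,"dy":1.2,"dz":0,"yaw":0,"gripper":0.4},{"dx":0.08,"dy":1.2,"dz":0,"yaw":0,"gripper":0.4},{"dx":0.08,"dy":1.2,"dz":0,"yaw":0,"gripper":0.4},{"dx":0.08,"dy":1.2,"dz":0,"yaw":0,"gripper":0.4},{"dx":0.08,"dy":1.2,"dz":0,"yaw":0,"gripper":0.4},{"dx":0.08,"dy":1.2,"dz":0,"yaw":0,"gripper":0.4},{"dx":0.08,"dy":1.2,"dz":0,"yaw":0,"gripper":0.4}]'
python3 -m handwheel '[{"dx":0.08,"dy":1.2,"dz":0,"yaw":0,"gripper":0.4},{"dx":0.08,"dy":1.2,"dz":0,"yaw":0,"gripper":0.4},{"dx":0.08,"dy":1.2,"dz":0,"yaw":0,"gripper":0.4},{"dx":0.08,"dy":1.2,"dz":0,"yaw":0,"gripper":0.4},{"dx":0.08,"dy":1.2,"dz":0,"yaw":0,"gripper":0.4},{"dx":0.08,"dy":1.2,"dz":0,"yaw":0,"gripper":0.4},{"dx":0.08,"dy":1.2,"dz":0,"yaw":0,"gripper":0.4},{"dx":0,"dy":0.6,"dz":0,"yaw":0,"gripper":0.4}]'
python3 -m handwheel '[{"dx":0,"dy":-1,"dz":0,"yaw":0,"gripper":0.4},{"dx":0,"dy":-2,"dz":2,"yaw":0,"gripper":0.4},{"dx":0,"dy":-3,"dz":3.5,"yaw":0,"gripper":0.4},{"dx":0,"dy":-4.5,"dz":1,"yaw":0,"gripper":0.4},{"dx":0,"dy":-4.5,"dz":1,"yaw":0,"gripper":0.4},{"dx":0,"dy":-4.5,"dz":0,"yaw":0,"gripper":0.4},{"dx":0,"dy":-4.5,"dz":0,"yaw":0,"gripper":0.4},{"dx":0,"dy":-4,"dz":0,"yaw":0,"gripper":0.4}]'
python3 -m handwheel '[{"dx":0.4,"dy":-4.5,"dz":0,"yaw":0,"gripper":0.4},{"dx":0.4,"dy":-4.5,"dz":0,"yaw":0,"gripper":0.4},{"dx":0.4,"dy":-4.5,"dz":0,"yaw":0,"gripper":0.4},{"dx":0.4,"dy":-4.5,"dz":0,"yaw":0,"gripper":0.4},{"dx":0.4,"dy":-4.5,"dz":0,"yaw":0,"gripper":0.4},{"dx":0,"dy":-2,"dz":0,"yaw":0,"gripper":0.4},{"dx":0,"dy":0,"dz":0,"yaw":0,"gripper":0.4},{"dx":0,"dy":0,"dz":0,"yaw":0,"gripper":0.4}]'
python3 - <<'E'
from meas import *
print(ctrl.sense()["position"],ctrl.sense()["tcp_rot"])
print(tins(False,"scene")); print(tins(False,"top"))
E
```

```text
clock: 20.95
position: [0.4519, 0.0596, 0.0273]
tcp_rot: [-1.571, 0.001, -0.064]
ft_force: [-0.8, -0.3, 0.2]
grip_width: 0.0378
clock: 21.75
position: [0.4578, 0.1495, 0.0277]
tcp_rot: [-1.571, -0.0, -0.063]
ft_force: [-0.3, -1.8, -0.7]
grip_width: 0.0372
clock: 22.55
position: [0.4569, -0.1344, 0.103]
tcp_rot: [-1.571, -0.001, -0.065]
ft_force: [0.3, 1.2, 0.3]
grip_width: 0.0374
clock: 23.35
position: [0.4771, -0.3764, 0.1024]
tcp_rot: [-1.57, 0.0, -0.065]
ft_force: [-0.8, 0.1, -0.2]
grip_width: 0.0374
[ 0.47713595 -0.37638874  0.10238862] [-1.57009826e+00  4.79737879e-04 -6.45221862e-02]
{'green': [(0.589218020439148, -1.5264461040496826, 0.10837654769420624), (0.4685024321079254, -1.3872588872909546, 0.025617145001888275), (-0.8277031183242798, 0.18409806489944458, 0.036926716566085815), (0.5797668695449829, -1.3927274942398071, 0.028857963159680367), (0.5591606497764587, 0.1992214173078537, 0.04392224922776222), (0.5905070304870605, 0.21326375007629395, 0.025703629478812218)], 'red': [(0.4863867461681366, -0.297624409198761, 0.04549017921090126)], 'blue': [(0.4699575901031494, 0.19836300611495972, 0.05165707692503929)], 'purple': [(0.3266058564186096, -0.2737998366355896, 0.044296860694885254)]}
{'red': [(0.48420417308807373, -0.2952022850513458, 0.04364051669836044)], 'blue': [(0.459648072719574, 0.19873324036598206, 0.042579758912324905)], 'purple': [(0.3271210491657257, -0.26961883902549744, 0.042331233620643616)]}
```

```bash
python3 -m handwheel '[{"dx":0,"dy":0,"dz":-3,"yaw":0,"gripper":0.4},{"dx":0,"dy":0,"dz":-3,"yaw":0,"gripper":0.4},{"dx":0,"dy":0,"dz":-1.4,"yaw":0,"gripper":0.4},{"dx":0,"dy":0,"dz":0,"yaw":0,"gripper":0.4},{"dx":0.1,"dy":1.2,"dz":0,"yaw":0,"gripper":0.4},{"dx":0.1,"dy":1.2,"dz":0,"yaw":0,"gripper":0.4},{"dx":0.1,"dy":1.2,"dz":0,"yaw":0,"gripper":0.4},{"dx":0.1,"dy":1.2,"dz":0,"yaw":0,"gripper":0.4}]'
python3 -m handwheel '[{"dx":0.07,"dy":1.2,"dz":0,"yaw":0,"gripper":0.4},{"dx":0.07,"dy":1.2,"dz":0,"yaw":0,"gripper":0.4},{"dx":0.07,"dy":1.2,"dz":0,"yaw":0,"gripper":0.4},{"dx":0.07,"dy":1.2,"dz":0,"yaw":0,"gripper":0.4},{"dx":0.07,"dy":1.2,"dz":0,"yaw":0,"gripper":0.4},{"dx":0.07,"dy":1.2,"dz":0,"yaw":0,"gripper":0.4},{"dx":0.07,"dy":1.2,"dz":0,"yaw":0,"gripper":0.4},{"dx":0.07,"dy":1.2,"dz":0,"yaw":0,"gripper":0.4}]'
python3 -m handwheel '[{"dx":0.07,"dy":1.2,"dz":0,"yaw":0,"gripper":0.4},{"dx":0.07,"dy":1.2,"dz":0,"yaw":0,"gripper":0.4},{"dx":0.07,"dy":1.2,"dz":0,"yaw":0,"gripper":0.4},{"dx":0.07,"dy":1.2,"dz":0,"yaw":0,"gripper":0.4},{"dx":0.07,"dy":1.2,"dz":0,"yaw":0,"gripper":0.4},{"dx":0.07,"dy":1.2,"dz":0,"yaw":0,"gripper":0.4},{"dx":0.07,"dy":1.2,"dz":0,"yaw":0,"gripper":0.4},{"dx":0.07,"dy":1.2,"dz":0,"yaw":0,"gripper":0.4}]'
python3 -m handwheel '[{"dx":0.07,"dy":1.2,"dz":0,"yaw":0,"gripper":0.4},{"dx":0.07,"dy":1.2,"dz":0,"yaw":0,"gripper":0.4},{"dx":0.07,"dy":1.2,"dz":0,"yaw":0,"gripper":0.4},{"dx":0.07,"dy":1.2,"dz":0,"yaw":0,"gripper":0.4},{"dx":0.07,"dy":1.2,"dz":0,"yaw":0,"gripper":0.4},{"dx":0.07,"dy":1.2,"dz":0,"yaw":0,"gripper":0.4},{"dx":0.07,"dy":1,"dz":0,"yaw":0,"gripper":0.4},{"dx":0.0,"dy":0.5,"dz":0,"yaw":0,"gripper":0.4}]'
python3 - <<'E'
from meas import *
print(ctrl.sense()["position"],ctrl.sense()["tcp_rot"])
print(tins(False,"scene")); print(tins(False,"top"))
E
```

```text
clock: 24.25
position: [0.4823, -0.328, 0.03]
tcp_rot: [-1.573, -0.002, -0.063]
ft_force: [-0.6, -5.3, 4.2]
grip_width: 0.0369
clock: 25.05
position: [0.4877, -0.2322, 0.0297]
tcp_rot: [-1.572, -0.002, -0.064]
ft_force: [0.5, -6.7, 4.8]
grip_width: 0.0371
clock: 25.85
position: [0.4931, -0.1361, 0.0295]
tcp_rot: [-1.572, -0.001, -0.063]
ft_force: [0.1, -6.3, 4.1]
grip_width: 0.0374
clock: 26.65
position: [0.4986, -0.0497, 0.0304]
tcp_rot: [-1.573, -0.003, -0.063]
ft_force: [-0.8, -16.0, 14.3]
grip_width: 0.0376
[ 0.49857549 -0.04969927  0.03036295] [-1.57341852 -0.00297498 -0.06309767]
{'green': [(0.593307614326477, -1.5282566547393799, 0.10692531615495682), (0.4710104465484619, -1.3868443965911865, 0.026466004550457), (-0.8260588049888611, 0.18590247631072998, 0.0381828248500824), (0.5783793330192566, -1.3920927047729492, 0.03090921975672245), (0.5597245693206787, 0.19770139455795288, 0.04397021606564522), (0.5888287425041199, 0.21230074763298035, 0.025980832055211067)], 'red': [(0.5011275410652161, -0.0009019750286825001, 0.04417518898844719)], 'blue': [(0.46731191873550415, 0.19992679357528687, 0.048669394105672836)], 'purple': [(0.3245620131492615, -0.2716749310493469, 0.04577825590968132)]}
{'blue': [(0.46046027541160583, 0.1985277533531189, 0.0421433188021183)], 'purple': [(0.3270735740661621, -0.2717609703540802, 0.04321340098977089)]}
```

```bash
python3 -m handwheel '[{"dx":0.06,"dy":1,"dz":0,"yaw":0,"gripper":0.4},{"dx":0.06,"dy":1,"dz":0,"yaw":0,"gripper":0.4},{"dx":0.06,"dy":1,"dz":0,"yaw":0,"gripper":0.4},{"dx":0.06,"dy":1,"dz":0,"yaw":0,"gripper":0.4},{"dx":0.06,"dy":1,"dz":0,"yaw":0,"gripper":0.4},{"dx":0.06,"dy":1,"dz":0,"yaw":0,"gripper":0.4},{"dx":0.06,"dy":1,"dz":0,"yaw":0,"gripper":0.4},{"dx":0.06,"dy":1,"dz":0,"yaw":0,"gripper":0.4}]'
python3 -m handwheel '[{"dx":0.05,"dy":0.9,"dz":0,"yaw":0,"gripper":0.4},{"dx":0.05,"dy":0.9,"dz":0,"yaw":0,"gripper":0.4},{"dx":0.05,"dy":0.9,"dz":0,"yaw":0,"gripper":0.4},{"dx":0.05,"dy":0.8,"dz":0,"yaw":0,"gripper":0.4},{"dx":0,"dy":0.4,"dz":0,"yaw":0,"gripper":0.4},{"dx":0,"dy":0,"dz":0,"yaw":0,"gripper":0.4},{"dx":0,"dy":-0.5,"dz":0,"yaw":0,"gripper":0.4},{"dx":0,"dy":-2,"dz":0,"yaw":0,"gripper":0.4}]'
python3 -m handwheel '[{"dx":0,"dy":-2,"dz":3,"yaw":0,"gripper":0.4},{"dx":-2,"dy":-2,"dz":4,"yaw":0,"gripper":0.4},{"dx":-3,"dy":-2,"dz":3,"yaw":0,"gripper":0.4},{"dx":-4,"dy":-2,"dz":2,"yaw":0,"gripper":0.4},{"dx":-2,"dy":-2,"dz":3,"yaw":0,"gripper":0.4},{"dx":0,"dy":-2,"dz":1,"yaw":0,"gripper":0.4},{"dx":0,"dy":0,"dz":0,"yaw":0,"gripper":0.4},{"dx":0,"dy":0,"dz":0,"yaw":0,"gripper":0.4}]'
python3 - <<'E'
from meas import *
print(ctrl.sense()["position"],ctrl.sense()["tcp_rot"])
cam=shot("scene","s5.png",(240,110,520,330),2.7)
R=np.array([[.998,-.0654],[.0654,.998]])
for n,c in(("scene",cam),("top",None)):
    for k,v in tins(False,n,c).items():
        for a in v:
            if .3<a[0]<.7 and abs(a[1])<.5: print(n,k,np.round(R@(np.array(a[:2])-[.5085,.159]),4),round(a[2],3))
E
```

```text
clock: 27.55
position: [0.5025, 0.0311, 0.029]
tcp_rot: [-1.571, -0.0, -0.063]
ft_force: [0.6, -3.8, -0.5]
grip_width: 0.0372
clock: 28.35
position: [0.5046, 0.0447, 0.0287]
tcp_rot: [-1.57, -0.0, -0.062]
ft_force: [0.2, -0.8, -0.3]
grip_width: 0.0373
clock: 29.15
position: [0.3945, -0.0759, 0.1884]
tcp_rot: [-1.571, -0.0, -0.065]
ft_force: [-0.5, -0.4, -0.8]
grip_width: 0.0372
[ 0.39450857 -0.07593053  0.18837529] [-1.57059473e+00 -7.88492839e-05 -6.52892483e-02]
scene green [0.0481 0.0416] 0.044
scene green [0.0773 0.0602] 0.025
scene red [ 0.0029 -0.0338] 0.048
scene red [ 0.0464 -0.0309] 0.03
scene blue [-0.0408  0.0364] 0.052
scene purple [-0.1548 -0.4416] 0.045
top red [ 0.0026 -0.0381] 0.044
top blue [-0.0499  0.0362] 0.043
top purple [-0.1545 -0.4426] 0.042
```

View pics/s5.png

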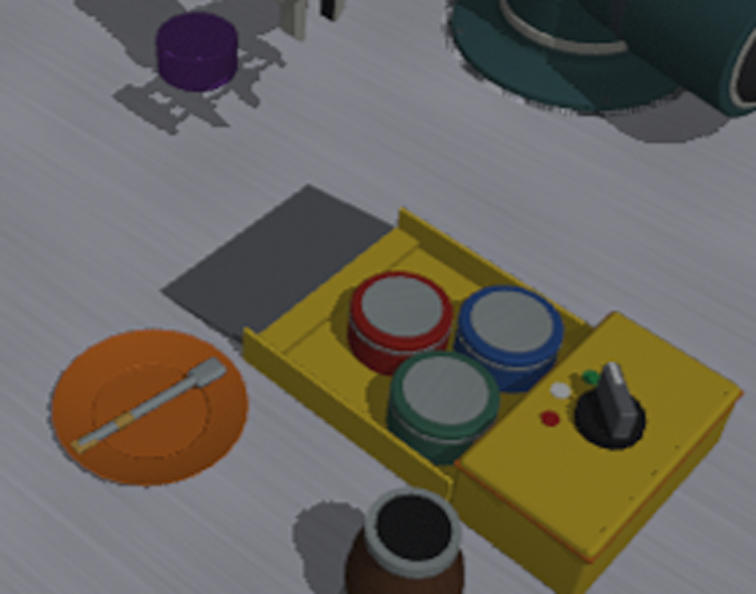

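All three tins lie flat in the tray: red (400,322), blue (508,338), green (443,405). The knob is still at green. Next I turn it to red.

```bash
python3 -m handwheel '[{"dx":1.4,"dy":4.4,"dz":0,"yaw":0,"gripper":0.4},{"dx":1.4,"dy":4.4,"dz":0,"yaw":-8,"gripper":0.4},{"dx":1.4,"dy":4.4,"dz":0,"yaw":-8,"gripper":0.4},{"dx":1.4,"dy":4.4,"dz":0,"yaw":-8,"gripper":0.4},{"dx":1.4,"dy":4.4,"dz":0,"yaw":-8,"gripper":0.4},{"dx":1.4,"dy":4.4,"dz":0,"yaw":-8,"gripper":0.4},{"dx":1.4,"dy":4.4,"dz":0,"yaw":0,"gripper":0.4},{"dx":1.4,"dy":4.4,"dz":0,"yaw":0,"gripper":0.4}]'
python3 -m handwheel '[{"dx":1.35,"dy":4.3,"dz":0,"yaw":0,"gripper":0.4},{"dx":0,"dy":0,"dz":-3,"yaw":0,"gripper":0.4},{"dx":0,"dy":0,"dz":-3,"yaw":0,"gripper":0.4},{"dx":0,"dy":0,"dz":0,"yaw":0,"gripper":0.4},{"dx":0,"dy":0,"dz":-1.5,"yaw":0,"gripper":0.4},{"dx":0,"dy":0,"dz":-1.5,"yaw":0,"gripper":0.4},{"dx":0,"dy":0,"dz":0,"yaw":0,"gripper":0.4},{"dx":0,"dy":0,"dz":0,"yaw":0,"gripper":0.4}]'
```

```text
clock: 30.05
position: [0.5026, 0.2658, 0.1875]
tcp_rot: [-1.572, 0.001, -0.719]
ft_force: [0.5, -0.7, 0.4]
grip_width: 0.0371
clock: 30.85
position: [0.5166, 0.3058, 0.0991]
tcp_rot: [-1.571, -0.0, -0.72]
ft_force: [0.3, 0.1, 1.1]
grip_width: 0.0371
```

```bash
python3 -m handwheel '[{"dx":0.35,"dy":1.25,"dz":0,"yaw":-2.5,"gripper":0.4},{"dx":0,"dy":0,"dz":0,"yaw":0,"gripper":0.4},{"dx":0,"dy":0,"dz":0,"yaw":0,"gripper":0},{"dx":0,"dy":0,"dz":0,"yaw":0,"gripper":0},{"dx":0,"dy":0,"dz":0,"yaw":0,"gripper":0},{"dx":0,"dy":0,"dz":0,"yaw":0,"gripper":0},{"dx":0,"dy":0,"dz":0,"yaw":2,"gripper":0},{"dx":0,"dy":0,"dz":0,"yaw":4,"gripper":0}]'
python3 -m handwheel '[{"dx":0,"dy":0,"dz":0,"yaw":5,"gripper":0},{"dx":0,"dy":0,"dz":0,"yaw":5,"gripper":0},{"dx":0,"dy":0,"dz":0,"yaw":5,"gripper":0},{"dx":0,"dy":0,"dz":0,"yaw":5,"gripper":0},{"dx":0,"dy":0,"dz":0,"yaw":5,"gripper":0},{"dx":0,"dy":0,"dz":0,"yaw":5,"gripper":0},{"dx":0,"dy":0,"dz":0,"yaw":5,"gripper":0},{"dx":0,"dy":0,"dz":0,"yaw":5,"gripper":0}]'
python3 -m handwheel '[{"dx":0,"dy":0,"dz":0,"yaw":5,"gripper":0},{"dx":0,"dy":0,"dz":0,"yaw":5,"gripper":0},{"dx":0,"dy":0,"dz":0,"yaw":5,"gripper":0},{"dx":0,"dy":0,"dz":0,"yaw":5,"gripper":0},{"dx":0,"dy":0,"dz":0,"yaw":5,"gripper":0},{"dx":0,"dy":0,"dz":0,"yaw":5,"gripper":0},{"dx":0,"dy":0,"dz":0,"yaw":5,"gripper":0},{"dx":0,"dy":0,"dz":0,"yaw":0,"gripper":0}]'
```

```text
clock: 31.65
position: [0.5202, 0.318, 0.099]
tcp_rot: [-1.571, -0.0, -0.658]
ft_force: [0.2, -1.2, 1.5]
grip_width: 0.0138
clock: 32.45
position: [0.5194, 0.3182, 0.0989]
tcp_rot: [-1.571, 0.001, 0.043]
ft_force: [-6.1, -2.1, 4.4]
grip_width: 0.0138
clock: 33.25
position: [0.5188, 0.318, 0.0989]
tcp_rot: [-1.57, 0.003, 0.653]
ft_force: [-12.1, -4.0, 7.8]
grip_width: 0.0134
```

```bash
python3 -m handwheel '[{"dx":0,"dy":0,"dz":0,"yaw":0,"gripper":0.4},{"dx":0,"dy":0,"dz":0,"yaw":0,"gripper":0.4},{"dx":0,"dy":0,"dz":0,"yaw":0,"gripper":0.4},{"dx":0,"dy":0,"dz":0,"yaw":0,"gripper":0.4},{"dx":0,"dy":0,"dz":3,"yaw":0,"gripper":0.4},{"dx":0,"dy":0,"dz":3,"yaw":0,"gripper":0.4},{"dx":0,"dy":0,"dz":4,"yaw":0,"gripper":0.4},{"dx":-2.5,"dy":4,"dz":0,"yaw":0,"gripper":0.4}]'
python3 -m handwheel '[{"dx":-2.5,"dy":4,"dz":0,"yaw":0,"gripper":0.4},{"dx":-2.5,"dy":4,"dz":0,"yaw":0,"gripper":0.4},{"dx":-2.5,"dy":4,"dz":0,"yaw":0,"gripper":0.4},{"dx":-2.5,"dy":4,"dz":0,"yaw":0,"gripper":0.4},{"dx":-2.5,"dy":4,"dz":0,"yaw":0,"gripper":0.4},{"dx":0,"dy":0,"dz":0,"yaw":0,"gripper":0.4},{"dx":0,"dy":0,"dz":0,"yaw":0,"gripper":0.4},{"dx":0,"dy":0,"dz":0,"yaw":0,"gripper":0.4}]'
python3 - <<'E'
from meas import *
cam=shot("scene","s6.png",(240,110,520,330),2.7)
R=np.array([[.998,-.0654],[.0654,.998]])
for n,c in(("scene",cam),("top",None)):
    for k,v in tins(False,n,c).items():
        for a in v:
            if .3<a[0]<.7 and abs(a[1])<.5: print(n,k,np.round(R@(np.array(a[:2])-[.5085,.159]),4),round(a[2],3))
E
```

```text
clock: 34.05
position: [0.4981, 0.3569, 0.2047]
tcp_rot: [-1.572, -0.007, 0.646]
ft_force: [0.8, 0.6, 0.2]
grip_width: 0.0374
clock: 34.85
position: [0.3705, 0.5577, 0.1987]
tcp_rot: [-1.571, 0.0, 0.649]
ft_force: [1.3, 0.3, -0.8]
grip_width: 0.037
scene green [0.049  0.0422] 0.044
scene green [0.078  0.0585] 0.023
scene red [ 0.0016 -0.0336] 0.047
scene red [ 0.0482 -0.0325] 0.034
scene blue [-0.0436  0.0406] 0.051
scene purple [-0.156  -0.4417] 0.046
top red [ 0.0019 -0.0382] 0.044
top blue [-0.0507  0.0365] 0.043
top purple [-0.153  -0.4426] 0.044
```

View pics/s6.png

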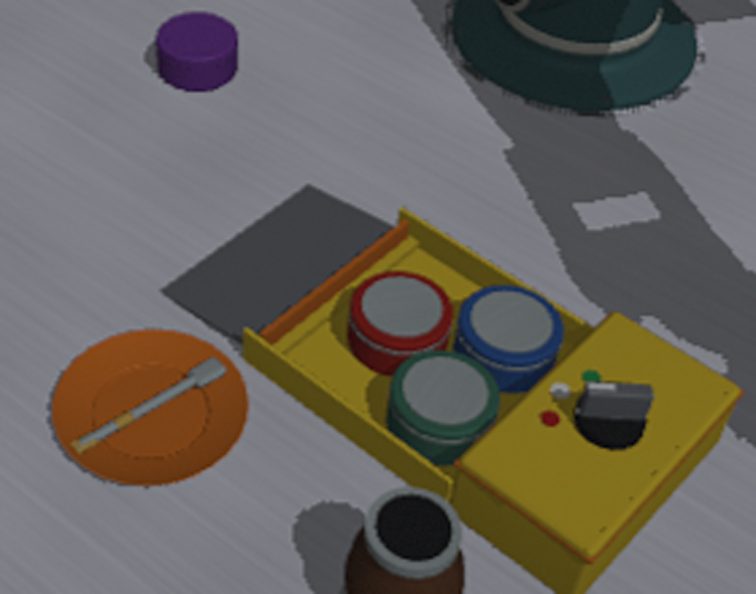

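The tins are unmoved and the gate is up at (335,282). The bar now runs left to right at (615,400), so I'll measure its angle before handing in.

```bash
python3 - <<'E'
from meas import *
for n in("top","scene"):
    p,d=ctrl.camera(n); W=cloud(n,d)
    m=(d>0)&(W[...,2]>.108)&(W[...,2]<.125)&(np.hypot(W[...,0]-.5195,W[...,1]-.3187)<.035)
    q=W[m]; x=q[:,:2]-q[:,:2].mean(0); v=np.linalg.svd(x)[2][0]; print(n,len(q),"knob",(np.degrees(np.arctan2(v[1],v[0]))%180-90+3.75)*np.pi/180)
    a=np.array([[.998,.0654],[-.0654,.998]]).T@(W[...,:2]-[.5085,.159]).reshape(-1,2).T
    g=(np.abs(a[0])<.08)&(np.abs(a[1]+.111)<.004); print("gate top z",np.percentile(W.reshape(-1,3)[g,2],[50,90,97]))
    if n=="top":
        for k,(u,v) in dict(red=(.049,.042),blue=(-.05,.037),r=(.002,-.038)).items():
            g=np.hypot(a[0]-u,a[1]-v)<.03; q=W.reshape(-1,3)[g]; c=np.linalg.lstsq(np.c_[q[:,:2],np.ones(len(q))],q[:,2],rcond=None)[0]; print(k,"z",q[:,2].mean(),"tilt",np.hypot(*c[:2]))
print(ctrl.sense()["clock"])
E
```

```text
top 108 knob 0.7058121999721645
gate top z [0.03577683 0.03926762 0.04028805]
red z 0.05394423014191883 tilt 0.003827798714270286
blue z 0.05404851544193386 tilt 0.002724767959734376
r z 0.05390614094207534 tilt 0.015030812641546707
scene 196 knob 0.7199822870272873
gate top z [0.02801847 0.03860563 0.03981041]
35.05
```

```bash
python3 -c "
from workcell import ctrl
print(ctrl.sign_off())"
```

```text
the job is handed in; nothing more can be done
None
```

The caddy is packed and the job is handed in, at about 35 s of the 210 s allowed. The handover gave no verdict.

I laid the bombilla on the plate and turned the knob to green. I then pushed green, blue and red up the ramp into the tray and turned the knob to red. I left the purple look-alike, the gourd and the jar alone.

| Check | Last reading |
|---|---|
| Green tin, caddy x, y | 0.049, 0.042 m |
| Blue tin, caddy x, y | -0.051, 0.037 m |
| Red tin, caddy x, y | 0.002, -0.038 m |
| Tin tilt | at most 0.015 rad |
| Tin tops | 54 mm above the table, as expected on the tray floor |
| Knob | 0.71 rad from the top camera, 0.72 rad from the scene camera |
| Gate top | about 39 mm above the table (37 mm expected when fully up) |
| Bombilla | lying across the plate's centre in the last picture |

- **Camera disagreement:** the scene camera put blue about 7 mm off in x. Its view of blue was partly hidden, so I used the top camera's position.
- **Not measured:** I did not measure the jar or gourd afterwards. The gourd looked unmoved in the pictures, and the last close pictures did not show the jar. The bombilla's final offset from the plate's centre was judged only by eye.
- **Disturbances:** I saw no knocked tin and no slackened grip.

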